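# Slide the jar tray round the wet puppet parts and fill its last place

### The job

Slide the tray of paint jars along the bench, round the freshly painted puppet parts without anything touching them or their boards, until the whole tray lies on the sheet of paper; do not lift the tray and do not let its jars tip over. The third jar was stored upside down on its lid: turn it right way up, lid on top, and stand it in the tray's empty end compartment. Leave the tape, cup, spray can and brush where they are.

Things in the scene. Friction and masses are not known exactly. Their poses are not given: they have to be found in the camera images.
- tray: low plywood tray, loose, 84 mm (x) by 184 mm (y), walls 15 mm high and 6 mm thick, about 0.35 kg without jars, no handles. Two cross walls make three compartments in a row along y, each about 55 (y) by 72 mm (x). Origin: centre of the underside. Starts at the robot's right, long side roughly along the bench's y; jars stand in the middle and +y compartments. Slides with moderate friction
- tray_vacant (a point): on the tray: centre of the floor (6 mm above the bench) of its empty compartment, the one at the tray's -y end, 58.7 mm from the tray's origin
- tray_corner_a (a point): underside corner of the tray at its own -x, -y
- tray_corner_b (a point): underside corner of the tray at its own -x, +y
- tray_corner_c (a point): underside corner of the tray at its own +x, -y
- tray_corner_d (a point): underside corner of the tray at its own +x, +y
- jar_1: upright jar in the tray's middle compartment, loose: square white plastic body 44 x 44 mm, 40 mm high; round black screw lid 41 mm across, from 42 to 56 mm above the foot; 56 mm high in all, about 0.09 kg, hard and shut. Origin: centre of its flat foot (the end away from the lid); z from foot to lid, x and y square to the flat sides
- jar_2: upright jar in the tray's +y compartment, loose, same as jar_1, same origin and axes
- jar_3: third jar, same as jar_1, but standing upside down on its lid on the open bench at the robot's right, farther out than the tray: the square white foot is uppermost. Origin at the centre of the foot, at the start 56 mm above the bench with z (foot to lid) pointing down; any yaw. Laid on a flat side it rests steadily, its axis 22 mm above the bench
- sheet: sheet of white paper stuck flat on the bench, 176 mm (x) by 250 mm (y), too thin to catch anything (under 1 mm). Origin at its centre, x and y along its sides, nearly along the bench's (within 0.12 rad)
- wet_mask: fixed: 90 x 90 x 12 mm board screwed to the bench, on it a wet half mask lying face up, nowhere wider than the board, top 45 mm above the bench. Must not be touched. Origin at the board's centre on the bench, x and y along its sides. Stands beside the sheet's -y end, in the straight way from the tray, or changes places with wet_leg
- wet_leg: fixed: 90 x 90 x 12 mm board screwed to the bench, on it a wet puppet leg in two cradles, nowhere wider than the board, top 48 mm above the bench. Must not be touched. Origin at the board's centre on the bench, x and y along its sides. Stands at the left, nearer the robot than the sheet, or changes places with wet_mask
- tape_roll: roll of masking tape lying flat, 100 mm across, 25 mm high, loose, beyond the work; origin at the centre of its underside; leave alone
- paper_cup: empty white paper cup, 72 mm across the rim, 85 mm high, loose, at the left; origin at the centre of its underside; leave alone
- spray_can: spray can, 52 mm across, 168 mm high, loose, at the left, may have changed places with the cup; origin at the centre of its underside; leave alone
- brush: flat paint brush, 190 mm long, lying beyond the sheet, loose; origin near the middle of its underside; leave alone
Mind the look-alikes: they are no part of the job. Of the things like the tray, leave any that is orange; of the rest the smaller one is meant.

How it is judged:
At the end, for the whole second after the job is handed in: The whole tray lies flat on the bench and on the sheet (all four corners within its 176 x 250 mm); all three jars stand on the tray's floor upright (within 0.12 rad, lids up), the third within 12 mm along the tray and 20 mm across it of the centre of the formerly empty compartment; all at rest (x of tray_corner_a in the frame of sheet between -0.088 and 0.088 m and y of tray_corner_a in the frame of sheet between -0.125 and 0.125 m and x of tray_corner_b in the frame of sheet between -0.088 and 0.088 m and y of tray_corner_b in the frame of sheet between -0.125 and 0.125 m and x of tray_corner_c in the frame of sheet between -0.088 and 0.088 m and y of tray_corner_c in the frame of sheet between -0.125 and 0.125 m and x of tray_corner_d in the frame of sheet between -0.088 and 0.088 m and y of tray_corner_d in the frame of sheet between -0.125 and 0.125 m and y of jar_3 in the frame of tray between -0.0707 and -0.0467 m and x of jar_3 in the frame of tray between -0.02 and 0.02 m and z of jar_1 in the frame of tray between 0.001 and 0.01 m and angle between each of jar_1, jar_2, jar_3's own z axis and vertical below 0.12 rad and linear speed of each of jar_1, jar_2, jar_3, tray below 0.02 m/s and z of jar_2 in the frame of tray between 0.001 and 0.01 m and z of jar_3 in the frame of tray between 0.001 and 0.01 m and height (world z) of tray below 0.004 m and angle between tray's own z axis and vertical below 0.03 rad); the robot touches nothing.
It fails at once if a wet part (mask or leg, or its drying board) is touched by anything, with more than 0.4 N (contact force between any of wet_mask, wet_leg and anything else above 0.4 N).
It fails at once if the tray is lifted off the bench (more than 8 mm) or tilted (more than 0.1 rad) instead of slid (height (world z) of tray above 0.008 m or angle between tray's own z axis and vertical above 0.1 rad).
It fails at once if a jar standing in the tray tips (more than 0.35 rad) (angle between any of jar_1, jar_2's own z axis and vertical above 0.35 rad).
It fails at once if the tape roll, cup, spray can or brush is moved more than 15 mm (distance of any of tape_roll, paper_cup, spray_can, brush from where it was at the start of the episode above 0.015 m).
It also fails if it takes over 72 s, if anything falls off the work surface, if the arm or the gripper's body presses on something with over 40 N, if the wrist force passes 120 N, or if a joint passes its speed limit or range.

### The arm

A 6-joint arm with a two-finger parallel gripper is mounted at the origin on the work surface. World frame = base frame: x ahead of the robot, y to its left, z up, the work surface at z = 0. Lengths are in m, angles in rad, forces in N, time in s.
With the tool pointing down it reaches from about 0.4 to 0.825 m from the base axis. Payload 7 kg.
Tool frame: the origin (TCP) lies on the centre line of the jaws, within the pads' length; the fingertips stand 25 mm ahead of it and the grasp point (between the pads) lies 6 mm ahead of it; z points along the fingers, y is the line along which they close (so a half turn about z gives the same grasp; the last joint's range is limited). The gripper opens to 88 mm and grips with 3 to 60 N. Pads are 19 mm wide; open, the fingers measure 130 mm over their backs; the gripper's body (78 mm by 193 mm) begins 47 mm behind the grasp point.
Start: joints at [-0.914, 0.359, 0.012, 0, -1.224, -0.288], TCP at [0.243, -0.63, 0.252] pointing down, gripper open.
Joint ranges: [-3.07, 3.07], [-1.43, 2.12], [-1.02, 1.25], [-3.03, 1.67], [-3.05, -0], [-3.03, 3.03]. Speed limits (rad/s): [2.39, 2.39, 3.01, 3.14, 3.14, 3.14].

### API

Orientations are given as [roll, pitch, yaw] about the fixed x, y, z axes, in that order (R = Rz(yaw) Ry(pitch) Rx(roll)).
In Python, from station import readout, vision, arm gives the robot as it stands. The module is installed in compiled form; this text tells all that it offers.
- The arm moves only by the tool carry_out, never from a script. Its argument "commands" is a list of rows, each an object with "dp": the shift along the tool's x, y, z in m, a list of three; "rotation": the turn, a rotation vector about the tool's x, y, z in degrees, a list of three. In form: [{"dp": [dx, dy, dz], "rotation": [wx, wy, wz]}, ...]. A call has 1 to 8 rows; each row shifts and turns the commanded pose from where the row before left it, along the tool's axes as they then stand; what a row does not reach is not made up. A row lasts 1/8 s, in which the tool goes at most 62.5 mm and 10.7 degrees, less where a joint would pass 70% of its speed; a pose out of reach is approached as far as the arm can. A call with a gripper value outside its range is refused whole. "grip" is the finger opening in m, from 0 to 0.0876, set as the call begins (left out, the last holds). The fingers move at their own pace and stop on an object; "force" is the grip in N (left out, the last holds). Time passes only in rows, so rows that do not move let the fingers close. It gives the time, the measured TCP pose, the force, the opening and the grip force at its end, in the units of the state.
- readout.get_state(): the state, without advancing time (a new reading comes with each control period).
- vision.grab_frame(name): name is "scene" or "top" or "wrist"; returns (picture, depth): 384x512x3 uint8, red, green, blue; 384x512 float32, m along the optical axis (not along the pixel's ray), 0 where there is no reading.
- vision.calibration(name): a dict with "fovy" (degrees; the focal length in pixels is half the picture's height over the tangent of half this angle, whatever the lens; pixels are square), "cx", "cy" (the principal point, pixels), "origin" and "attitude" of the camera in the world; the wrist camera has in their place "mount" (4x4, takes a point from camera to tool coordinates, whose origin is the TCP and whose axes are the flange's). Camera axes: x right, y down, z forward; pixel columns grow to the right and rows downward; lengths in m; the calibration is good to about 2 mm. The wrist camera is an equidistant fisheye: a pixel r from the principal point sees the ray r / f radians off the axis. A picture is of the moment at which its call begins: read the wrist's pose just before it. calibration takes no time and is no camera call.
- arm.job_done(): hands the job in; it is judged then, once.
Trained networks look in the newest picture that a camera, given by its name, has taken for a name from the list of things; names that differ only in an ending like _2 or _b are one class to them, and where a whole thing is asked for, a point or a joint stands for the part that bears it (a point fixed in the world has none). Each returns a list of dicts, best first, with "score" (0 to 1); they miss things now and then, are a little off and sometimes report something else, mostly with a low value. They report only what shows in the picture. A call takes as long as a camera call. They do not tell look-alikes from the thing itself.
- vision.trace(label, camera): "pixels" (384x512 bool, what is visible of it) and "position" ([row, column] in pixels, amid what is visible of it).
The state is a dict: "t": time; "q": joint angles; "qd": joint speeds; "joint_efforts": joint torques, N m; "eef_pos": TCP position; "ee_rot": TCP orientation; "force": force on the tool from outside, world axes, zero at the start; "moment": the same for the moment, N m; "width": finger opening in m; "gripper_force": force on a finger pad.
Only numpy, scipy, OpenCV 4.12 (cv2) and the standard library are available. Lean on these libraries where they do the work, as an engineer would, in place of code of your own. Each camera call takes 0.05 s, during which the arm holds its last target. There are 200 camera calls.

## Working session

There is one attempt and no reset: what is moved stays moved. The work goes in short steps, Python scripts to look and compute and a tool call to move; the robot and the scene stay as the last step left them, time stands still between calls to the robot, and variables do not carry over. Pictures are saved under pics/ and viewed, at most 10 in all, crops included, and the job is handed in when it is done.

Besides the shell and the picture viewer there is one more tool, called after "Call:" as name([rows], argument=value, ...), one row to a line, values as JSON. carry_out: Moves the arm, as the interface text tells. Its arguments: {"type":"object","properties":{"commands":{"type":"array"},"grip":{"type":"number"},"force":{"type":"number"}},"required":["commands"]}

```bash
mkdir -p pics; ls
cat > h.py <<'E'
import numpy as np, cv2
from station import readout, vision, arm
from scipy.spatial.transform import Rotation as R
def cal(n): return vision.calibration(n)
def world(n,depth):
    c=cal(n); f=192/np.tan(np.radians(c['fovy'])/2)
    v,u=np.mgrid[0:384,0:512]
    P=np.stack([(u-c['cx'])/f*depth,(v-c['cy'])/f*depth,depth],-1)
    A=np.array(c['attitude'],float)
    M=A if A.shape==(3,3) else R.from_euler('xyz',A).as_matrix()
    return P@M.T+np.array(c['origin'])
E
python3 - <<'E'
from h import *
s=readout.get_state(); print(s)
for n in ['top','scene','wrist']: print(n,cal(n))
for n in ['top','scene']:
    p,d=vision.grab_frame(n); cv2.imwrite(f'pics/{n}0.png',cv2.resize(p[...,::-1],(800,600))); np.savez(f'{n}0.npz',p=p,d=d)
    if n=='top':
        W=world(n,d)
        for l in ['tray','jar_1','sheet','wet_mask','wet_leg','tape_roll','paper_cup','spray_can','brush']:
            for r in vision.trace(l,n)[:6]:
                m=r['pixels']; w=W[m&(d>0)]
                print(l,round(r['score'],2),np.round(r['position']),m.sum(),np.round(np.median(w,0),3),np.round(w.min(0),3),np.round(w.max(0),3))
E
```

```text
pics
{'t': 0.0, 'q': array([-9.13883348e-01,  3.59400853e-01,  1.11097346e-02, -3.36988039e-04,
       -1.22409699e+00, -2.88123560e-01]), 'qd': array([-3.99187183e-04,  4.58759969e-04, -3.97040138e-04,  2.66496602e-06,
       -1.34559783e-03,  2.32462263e-04]), 'joint_efforts': array([ 2.14296539e-03, -5.82722032e+01,  2.93049413e+01,  6.99694008e+00,
        6.69937843e-03, -1.22665606e-04]), 'eef_pos': array([ 0.24317282, -0.62922494,  0.25063813]), 'ee_rot': array([ 3.13997647e+00, -1.48616779e-04, -2.77291787e+00]), 'force': array([-0.84560641, -0.6091432 ,  0.35387192]), 'moment': array([-0.01500541,  0.03924483,  0.00613447]), 'gripper_force': 0.0, 'width': 0.08794389688609135}
top {'fovy': 42.755093038426985, 'cx': 255.5079249971316, 'cy': 192.90059280298698, 'origin': array([0.45086546, 0.00411663, 1.57640937]), 'attitude': array([-3.09685287,  0.01378706, -1.57031861])}
scene {'fovy': 52.24613314051449, 'cx': 256.4539360520978, 'cy': 201.04287865267284, 'origin': array([ 1.214416  , -0.45729761,  0.69049138]), 'attitude': array([-2.20987615, -0.00461854,  0.95612479])}
wris
[... 1155 characters left out ...]
-0.005] [ 0.682 -0.075  0.05 ]
wet_mask 0.52 [206. 343.] 206 [ 0.482 -0.241  0.06 ] [ 0.463 -0.267  0.013] [ 0.504 -0.223  0.07 ]
wet_leg 0.92 [207. 161.] 866 [0.478 0.317 0.014] [ 0.431  0.271 -0.007] [0.528 0.371 0.053]
tape_roll 0.96 [112. 333.] 407 [ 0.756 -0.195  0.024] [ 0.707 -0.245 -0.008] [ 0.806 -0.141  0.033]
paper_cup 0.61 [123. 163.] 445 [0.746 0.329 0.035] [ 0.703  0.287 -0.003] [0.771 0.355 0.094]
spray_can 0.69 [170. 127.] 443 [0.586 0.399 0.129] [ 0.563  0.385 -0.005] [0.628 0.477 0.176]
spray_can 0.17 [201. 369.] 1088 [ 0.489 -0.327  0.008] [ 0.444 -0.396 -0.01 ] [ 0.53  -0.209  0.065]
brush 0.71 [110. 239.] 526 [0.791 0.08  0.015] [ 0.767 -0.04  -0.005] [0.828 0.141 0.026]
```

View pics/top0.png

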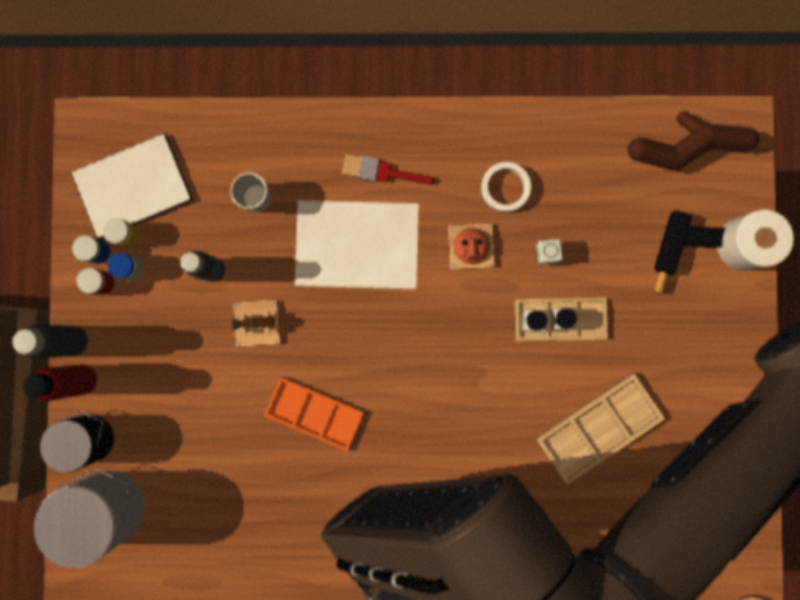

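View pics/scene0.png

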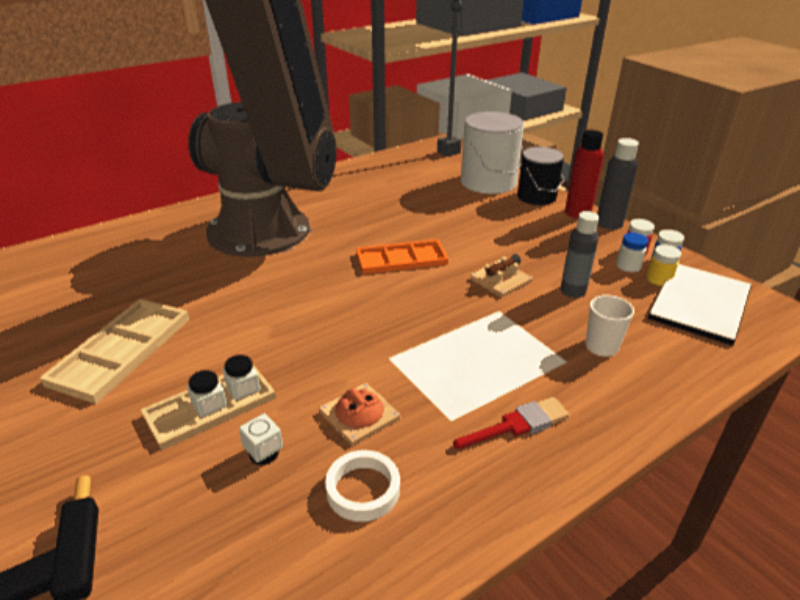

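The tray meant is the one with jars (at 560,318 in the top picture); jar 3 stands at (549,251), the mask at (470,246), and the leg at (257,322). The sheet is centred near (357,244).

```bash
cat >> h.py <<'E'
def ray_plane(n,uv,z):
    c=cal(n); f=192/np.tan(np.radians(c['fovy'])/2); uv=np.atleast_2d(uv).astype(float)
    if n=='wrist':
        s=readout.get_state(); x=(uv-[c['cx'],c['cy']]); r=np.hypot(*x.T)+1e-9; th=r/f
        D=np.c_[x/r[:,None]*np.sin(th)[:,None],np.cos(th)]
        M=R.from_euler('xyz',s['ee_rot']).as_matrix(); T=np.array(c['mount'])
        D=D@T[:3,:3].T@M.T; o=s['eef_pos']+M@T[:3,3]
    else:
        D=np.c_[(uv-[c['cx'],c['cy']])/f,np.ones(len(uv))]@R.from_euler('xyz',c['attitude']).as_matrix().T; o=np.array(c['origin'])
    return (o+D*((z-o[2])/D[:,2])[:,None])[:,:2]
def rect(n,mask,z):
    "min-area rectangle on plane z of the largest blob of a mask: centre, sides (long first), angle of the long side from y in deg"
    cs,_=cv2.findContours(mask.astype(np.uint8),cv2.RETR_EXTERNAL,cv2.CHAIN_APPROX_NONE)
    c=max(cs,key=cv2.contourArea)[:,0]
    (cx,cy),(w,h),a=cv2.minAreaRect((ray_plane(n,c,z)*1000).astype(np.float32))
    if w>h: w,h,a=h,w,a+90
    return np.round([cx,cy,h,w,(a+90)%180-90],1)
E
python3 - <<'E'
from h import *
z=np.load('top0.npz'); p,d=z['p'],z['d']; W=world('top',d)
vision.grab_frame('top')
for l,zz in [('tray',.015),('sheet',0),('wet_mask',.012),('wet_leg',.012),('jar_1',.056),('tape_roll',.025)]:
    for r in vision.trace(l,'top')[:3]: print(l,round(r['score'],2),rect('top',r['pixels'],zz))
E
```

```text
tray 0.95 [295.6 200.5 184.7  85.3 -22.9]
tray 0.81 [ 266.2 -377.6  238.   111.5   33.5]
tray 0.77 [ 487.9 -301.2  185.2   84.8    1.3]
sheet 0.91 [642.7 114.5 252.1 176.2  -1.1]
wet_mask 0.73 [ 636.7 -122.6   95.1   90.9    4. ]
wet_mask 0.28 [ 6.261e+02 -2.777e+02  4.790e+01  4.490e+01 -1.000e-01]
wet_leg 0.94 [4.791e+02 3.199e+02 9.300e+01 8.950e+01 4.000e-01]
wet_leg 0.34 [639.  115.8 250.5 178.2  -1.6]
jar_1 0.66 [ 483.  -240.9   46.5   40.2    0. ]
jar_1 0.65 [ 486.1 -298.    49.3   40.2    0. ]
jar_1 0.64 [ 621.9 -269.4   47.3   42.9    7.1]
tape_roll 0.89 [ 757.3 -190.7   99.5   98.5   89.8]
```

Call:
carry_out([
  {"dp": [-0.05,0,-0.04],"rotation": [0,0,-10]},
  {"dp": [-0.05,0.02,0],"rotation": [0,0,-10]},
  {"dp": [-0.05,0.03,0],"rotation": [0,0,-10]},
  {"dp": [-0.04,0.04,0],"rotation": [0,0,-10]},
  {"dp": [-0.03,0.04,0],"rotation": [0,0,-10]},
  {"dp": [-0.03,0.04,0],"rotation": [0,0,-10]},
  {"dp": [-0.03,0.03,0],"rotation": [0,0,-8.5]},
  {"dp": [0,0,0],"rotation": [0,0,0]},
], grip=0.0876)

```text
t: 1.9
eef_pos: [0.2581, -0.3345, 0.2915]
ee_rot: [-3.139, -0.001, -1.574]
force: [1.2, -0.8, 1.4]
width: 0.0878
gripper_force: 0.0
```

Call:
carry_out([
  {"dp": [0,-0.05,0],"rotation": [0,0,0]},
  {"dp": [0,-0.06,0],"rotation": [0,0,0]},
  {"dp": [0,-0.06,0],"rotation": [0,0,0]},
  {"dp": [0,-0.06,0],"rotation": [0,0,0]},
  {"dp": [0,-0.06,0],"rotation": [0,0,0]},
  {"dp": [-0.02,-0.03,0],"rotation": [0,0,0]},
  {"dp": [0,0,0],"rotation": [0,0,0]},
  {"dp": [0,0,0],"rotation": [0,0,0]},
])

```text
t: 2.9
eef_pos: [0.5796, -0.3185, 0.29]
ee_rot: [3.141, 0.0, -1.578]
force: [0.3, -0.4, -0.3]
width: 0.0877
gripper_force: 0.0
```

```bash
cat > look.py <<'E'
import sys
from h import *
p,d=vision.grab_frame('wrist'); cv2.imwrite('pics/%s.png'%sys.argv[1],p[...,::-1])
print(readout.get_state()['eef_pos'])
for l,zz in [('tray',.015),('jar_1',.056)]:
    for r in vision.trace(l,'wrist')[:4]: print(l,round(r['score'],2),np.round(r['position']),rect('wrist',r['pixels'],zz))
E
python3 look.py w1
```

```text
[ 0.57926871 -0.31870478  0.29046117]
tray 0.86 [120. 454.] [ 264.4 -377.7  242.9  121.6   33.4]
tray 0.75 [143. 316.] [ 485.3 -302.3  184.6   85.8    1.6]
jar_1 0.84 [173. 327.] [ 489.9 -307.5   52.3   49.4    3.8]
jar_1 0.82 [194. 228.] [ 619.7 -280.2   52.7   46.1    8. ]
jar_1 0.57 [214. 326.] [ 485.7 -253.5   57.1   50.8    3.1]
jar_1 0.57 [146. 316.] [ 494.6 -312.1  165.7   77.6    0.8]
```

View pics/w1.png

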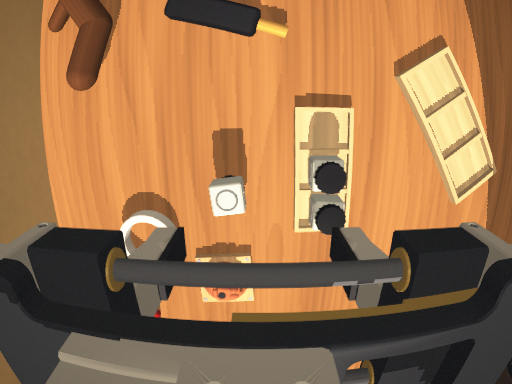

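The wrist picture shows jar 3's foot square at (228,197), yawed a few degrees. The tray spans columns 294–353 and rows 105–232. I'll fit the bright foot face.

Run:
```python
from h import *
p=cv2.imread('pics/w1.png'); c=p[170:225,200:255].astype(int)
hsv=cv2.cvtColor(p[170:225,200:255],cv2.COLOR_BGR2HSV)
for T in (120,150,175,190):
    m=np.zeros((384,512),np.uint8); m[170:225,200:255]=((hsv[...,2]>T)&(hsv[...,1]<70)); m=cv2.morphologyEx(m,cv2.MORPH_CLOSE,np.ones((5,5)))
    print(T,m.sum(),rect('wrist',m,.056))
cv2.imwrite('pics/crop.png',cv2.resize(p[165:230,195:260],(520,520),interpolation=cv2.INTER_CUBIC))
```

```text
120 1234 [ 619.7 -279.4   50.7   45.4    6.3]
150 1038 [ 619.7 -275.6   44.5   43.1  -83.4]
175 997 [ 619.6 -275.    44.5   41.8  -83.6]
190 971 [ 619.8 -274.8   44.2   41.5  -83.9]
```

View pics/crop.png

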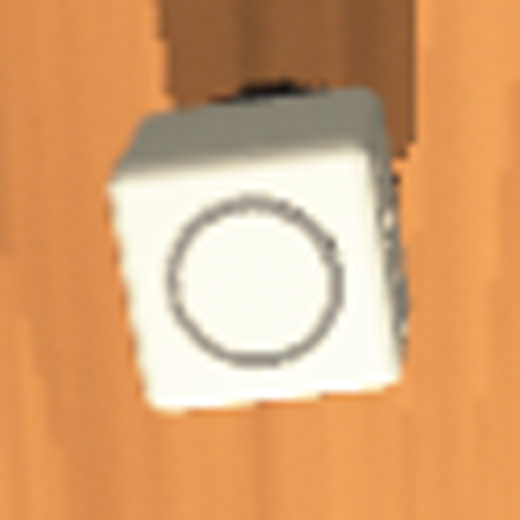

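Call:
carry_out([
  {"dp": [0,0,0],"rotation": [0,0,-6.8]},
  {"dp": [0,0,0],"rotation": [0,10,0]},
  {"dp": [0,0,0],"rotation": [0,10,0]},
  {"dp": [0,0,0],"rotation": [0,10,0]},
  {"dp": [0,0,0],"rotation": [0,10,0]},
  {"dp": [0,0,0],"rotation": [0,0,0]},
])

```text
t: 3.8
eef_pos: [0.577, -0.3176, 0.2887]
ee_rot: [3.135, -0.701, -1.451]
force: [0.1, 0.0, -0.1]
width: 0.0876
gripper_force: 0.0
```

```bash
cat > go.py <<'E'
# usage: go.py x y z [back]  -> tool-frame shift bringing the grasp point to (x,y,z), less `back` along tool z
import sys
from h import *
a=[float(v) for v in sys.argv[1:]]; s=readout.get_state(); M=R.from_euler('xyz',s['ee_rot']).as_matrix()
g=s['eef_pos']+M[:,2]*.006
print('t',round(s['t'],2),'grasp',np.round(g,4),'rpy',np.round(np.degrees(s['ee_rot']),1),'q',np.round(s['q'],2))
print('axes',np.round(M.T,3).tolist())
if len(a)>=3: print('dp',np.round(M.T@(np.array(a[:3])-g)-[0,0,a[3] if len(a)>3 else 0],4))
E
python3 go.py 0.62 -0.275 0.036 0.1; python3 go.py 0.62 -0.275 0.036
```

```text
t 3.8 grasp [ 0.5774 -0.3215  0.2841] rpy [179.6 -40.2 -83.2] q [ 0.05  0.2  -0.61  0.91 -0.95 -0.55]
axes [[0.091, -0.759, 0.645], [-0.993, -0.115, 0.005], [0.07, -0.641, -0.764]]
dp [-0.1914 -0.0489  0.0628]
t 3.8 grasp [ 0.5774 -0.3215  0.2841] rpy [179.6 -40.2 -83.2] q [ 0.05  0.2  -0.61  0.91 -0.95 -0.55]
axes [[0.091, -0.759, 0.645], [-0.993, -0.115, 0.005], [0.07, -0.641, -0.764]]
dp [-0.1914 -0.0489  0.1628]
```

Call:
carry_out([
  {"dp": [-0.048,-0.012,0.015],"rotation": [0,0,0]},
  {"dp": [-0.048,-0.012,0.016],"rotation": [0,0,0]},
  {"dp": [-0.048,-0.012,0.016],"rotation": [0,0,0]},
  {"dp": [-0.047,-0.013,0.016],"rotation": [0,0,0]},
  {"dp": [0,0,0],"rotation": [0,0,0]},
  {"dp": [0,0,0],"rotation": [0,0,0]},
])

```text
t: 4.55
eef_pos: [0.617, -0.2084, 0.1206]
ee_rot: [-3.14, -0.698, -1.461]
force: [0.1, -0.1, 0.6]
width: 0.0876
gripper_force: 0.0
```

```bash
python3 go.py 0.62 -0.275 0.036
python3 - <<'E'
from h import *
p,d=vision.grab_frame('wrist'); cv2.imwrite('pics/w2.png',p[...,::-1])
E
```

```text
t 4.55 grasp [ 0.6174 -0.2122  0.116 ] rpy [-179.9  -40.   -83.7] q [ 0.18  0.42 -0.74  1.07 -0.82 -0.99]
axes [[0.084, -0.762, 0.642], [-0.994, -0.111, -0.001], [0.072, -0.638, -0.766]]
dp [-0.0033  0.0044  0.1016]
```

View pics/w2.png

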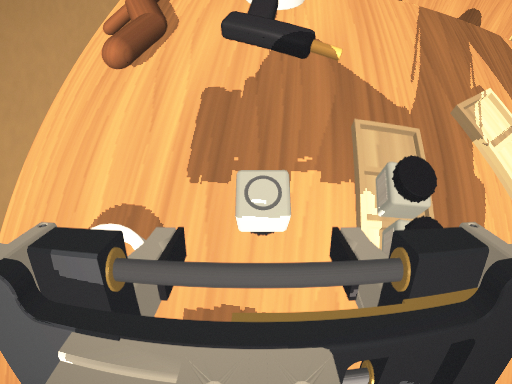

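The jar is centred between the fingers at (263,192) and the way is clear, so I advance and grip.

Call:
carry_out([
  {"dp": [-0.003,0.004,0.025],"rotation": [0,0,0]},
  {"dp": [0,0,0.025],"rotation": [0,0,0]},
  {"dp": [0,0,0.025],"rotation": [0,0,0]},
  {"dp": [0,0,0.02],"rotation": [0,0,0]},
  {"dp": [0,0,0.007],"rotation": [0,0,0]},
  {"dp": [0,0,0],"rotation": [0,0,0]},
])

```text
t: 5.35
eef_pos: [0.6197, -0.2718, 0.0406]
ee_rot: [-3.14, -0.699, -1.461]
force: [0.1, 0.3, 0.8]
width: 0.0872
gripper_force: 0.0
```

Call:
carry_out([
  {"dp": [0,0,0],"rotation": [0,0,0]},
  {"dp": [0,0,0],"rotation": [0,0,0]},
  {"dp": [0,0,0],"rotation": [0,0,0]},
  {"dp": [0,0,0],"rotation": [0,0,0]},
], grip=0.02, force=25)

```text
t: 5.85
eef_pos: [0.6197, -0.2705, 0.0396]
ee_rot: [-3.141, -0.698, -1.458]
force: [-0.5, 0.8, -0.4]
width: 0.0531
gripper_force: 0.0
```

```bash
python3 go.py 0.62 -0.275 0.036
```

```text
t 5.85 grasp [ 0.6202 -0.2744  0.035 ] rpy [-180.   -40.   -83.6] q [-0.03  0.53 -0.81  1.44 -0.7  -1.21]
axes [[0.086, -0.761, 0.643], [-0.994, -0.112, -0.0], [0.072, -0.639, -0.766]]
dp [ 0.0011  0.0002 -0.0003]
```

Call:
carry_out([
  {"dp": [0,0,0],"rotation": [0,0,0]},
  {"dp": [0,0,0],"rotation": [0,0,0]},
  {"dp": [0,0,0],"rotation": [0,0,0]},
  {"dp": [0.02,0,-0.023],"rotation": [0,0,0]},
  {"dp": [0.026,0,-0.031],"rotation": [0,0,0]},
  {"dp": [0.026,0,-0.031],"rotation": [0,0,0]},
  {"dp": [0.006,0,-0.007],"rotation": [0,0,0]},
])

```text
t: 6.72
eef_pos: [0.6207, -0.2709, 0.1627]
ee_rot: [-3.136, -0.698, -1.461]
force: [-0.5, -0.3, -1.7]
width: 0.0435
gripper_force: 25.0
```

Call:
carry_out([
  {"dp": [0,0,0],"rotation": [0,-10,0]},
  {"dp": [0,0,0],"rotation": [0,-10,0]},
  {"dp": [0,0,0],"rotation": [0,-10,0]},
  {"dp": [0,0,0],"rotation": [0,-10,0]},
  {"dp": [0,0,0],"rotation": [0,-10,0]},
  {"dp": [0,0,0],"rotation": [0,-10,0]},
  {"dp": [0,0,0],"rotation": [0,-10,0]},
  {"dp": [0,0,0],"rotation": [0,-10,0]},
])

```text
t: 7.72
eef_pos: [0.6183, -0.2749, 0.1602]
ee_rot: [3.135, 0.668, -1.468]
force: [-0.2, 0.1, -1.6]
width: 0.0441
gripper_force: 25.0
```

Call:
carry_out([
  {"dp": [0,0,0],"rotation": [0,-10,0]},
  {"dp": [0,0,0],"rotation": [0,0,0]},
  {"dp": [0,0,0],"rotation": [0,0,0]},
])

```text
t: 8.1
eef_pos: [0.6182, -0.2746, 0.1593]
ee_rot: [3.132, 0.836, -1.472]
force: [0.0, 0.8, -1.6]
width: 0.0436
gripper_force: 25.0
```

```bash
python3 go.py 0.63 -0.36 0.1
```

```text
t 8.1 grasp [ 0.6177 -0.2702  0.1553] rpy [179.4  47.9 -84.3] q [-0.51  0.76  0.48 -0.67 -1.81  0.63]
axes [[0.066, -0.667, -0.742], [-0.994, -0.106, 0.007], [-0.083, 0.737, -0.671]]
dp [ 0.1018 -0.0031 -0.0302]
```

Call:
carry_out([
  {"dp": [0,0,0],"rotation": [0,-2.1,0]},
  {"dp": [0.05,0,-0.015],"rotation": [0,0,0]},
  {"dp": [0.05,0,-0.015],"rotation": [0,0,0]},
  {"dp": [0,0,0],"rotation": [7.7,0,6.4]},
  {"dp": [0,0,0],"rotation": [7.7,0,6.4]},
  {"dp": [0,0,0],"rotation": [0,0,0]},
  {"dp": [0,0,0],"rotation": [0,0,0]},
])

```text
t: 8.98
eef_pos: [0.6281, -0.3603, 0.1049]
ee_rot: [3.14, 0.871, -1.811]
force: [-0.0, 0.5, -0.8]
width: 0.044
gripper_force: 25.0
```

```bash
python3 go.py 0.63 -0.36 0.0225
```

```text
t 8.97 grasp [ 0.6292 -0.3558  0.101 ] rpy [ 179.9   49.9 -103.8] q [-0.67  0.81  0.47 -0.77 -1.66  0.54]
axes [[-0.153, -0.625, -0.765], [-0.972, 0.237, 0.001], [0.181, 0.744, -0.644]]
dp [ 0.0625 -0.0019  0.0476]
```

Call:
carry_out([
  {"dp": [0.02,0,0.017],"rotation": [0,0,0]},
  {"dp": [0.02,0,0.017],"rotation": [0,0,0]},
  {"dp": [0.014,0,0.012],"rotation": [0,0,0]},
  {"dp": [0.003,0,0.0025],"rotation": [0,0,0]},
  {"dp": [0,0,0],"rotation": [0,0,0]},
])

```text
t: 9.6
eef_pos: [0.6272, -0.3599, 0.0268]
ee_rot: [3.134, 0.873, -1.818]
force: [-0.4, -1.0, -0.4]
width: 0.0439
gripper_force: 25.0
```

```bash
python3 go.py 0.63 -0.36 0.0225; python3 -c "
from h import *
print(readout.get_state()['force'])"
```

```text
t 9.6 grasp [ 0.6283 -0.3555  0.023 ] rpy [ 179.6   50.  -104.2] q [-0.67  0.89  0.44 -0.77 -1.58  0.61]
axes [[-0.157, -0.623, -0.766], [-0.971, 0.239, 0.005], [0.18, 0.745, -0.642]]
dp [ 0.0029 -0.0027 -0.0028]
[-0.41731788 -0.99636358 -0.41093367]
```

Call:
carry_out([
  {"dp": [0.0008,0,0.0006],"rotation": [0,0,0]},
  {"dp": [0,0,0],"rotation": [0,0,0]},
])

```text
t: 9.85
eef_pos: [0.6274, -0.3604, 0.0269]
ee_rot: [3.136, 0.872, -1.817]
force: [-1.1, -0.2, -1.6]
width: 0.0439
gripper_force: 25.0
```

Call:
carry_out([
  {"dp": [0,0,0],"rotation": [0,0,0]},
  {"dp": [0,0,0],"rotation": [0,0,0]},
  {"dp": [0,0,0],"rotation": [0,0,0]},
  {"dp": [0,0,0],"rotation": [0,0,0]},
  {"dp": [0,0,-0.03],"rotation": [0,0,0]},
  {"dp": [0,0,-0.05],"rotation": [0,0,0]},
  {"dp": [-0.03,0,-0.05],"rotation": [0,0,0]},
  {"dp": [-0.05,0,-0.04],"rotation": [0,0,0]},
], grip=0.0876)

```text
t: 10.85
eef_pos: [0.6078, -0.4386, 0.1962]
ee_rot: [3.132, 0.873, -1.822]
force: [1.9, -0.2, 0.7]
width: 0.0883
gripper_force: 0.0
```

Call:
carry_out([
  {"dp": [0,0,0],"rotation": [0,10,0]},
  {"dp": [0,0,0],"rotation": [0,10,0]},
  {"dp": [0,0,0],"rotation": [0,10,0]},
  {"dp": [0,0,0],"rotation": [0,10,0]},
  {"dp": [0,0,0],"rotation": [0,10,0]},
  {"dp": [0,0,0],"rotation": [0,0,0]},
  {"dp": [0,0,0],"rotation": [0,0,0]},
])

```text
t: 11.72
eef_pos: [0.6093, -0.4365, 0.1967]
ee_rot: [3.139, 0.001, -1.812]
force: [-0.4, -0.7, -0.1]
width: 0.088
gripper_force: 0.0
```

```bash
python3 go.py 0.63 -0.36 0.3; python3 look.py w3
```

```text
t 11.72 grasp [ 0.6093 -0.4365  0.1907] rpy [ 1.798e+02  1.000e-01 -1.038e+02] q [-0.36  0.51  0.13 -0.   -1.19  0.12]
axes [[-0.239, -0.971, -0.001], [-0.971, 0.239, 0.003], [-0.003, 0.002, -1.0]]
dp [-0.0793 -0.0015 -0.1092]
[ 0.60922022 -0.43738708  0.19661742]
tray 0.97 [206. 373.] [ 487.9 -365.1   88.1   74.1   89.7]
tray 0.64 [138. 491.] [ 266.2 -379.9  253.   121.2   33.5]
jar_1 0.7 [242. 259.] [ 622.6 -377.9   43.6   43.5   73.6]
jar_1 0.68 [241. 386.] [ 489.3 -345.1   33.4   19.2   37.4]
```

View pics/w3.png

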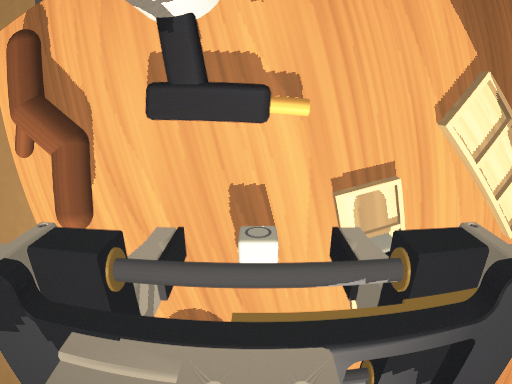

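The jar lies on its side, foot face (ringed) toward −y at (258,233), centred between the fingers. I'll tilt for the regrasp.

Run:
```python
from h import *
p=cv2.imread('pics/w3.png'); print(p[222:262:2,258].tolist())
for r in (227,239,240,241): print(r,ray_plane('wrist',[[258,r]],.044),ray_plane('wrist',[[258,r]],.001))
```

```text
[[62, 106, 164], [63, 105, 161], [113, 135, 152], [135, 154, 160], [134, 153, 158], [134, 152, 157], [135, 153, 158], [112, 124, 128], [129, 146, 153], [159, 181, 190], [222, 241, 245], [252, 255, 255], [252, 255, 255], [252, 255, 255], [252, 255, 255], [252, 255, 255], [253, 255, 255], [252, 255, 255], [253, 255, 255], [253, 255, 255]]
227 [[ 0.61940282 -0.39218173]] [[ 0.62375934 -0.37394167]]
239 [[ 0.6227497  -0.37863804]] [[ 0.62761092 -0.35835565]]
240 [[ 0.62303436 -0.37748603]] [[ 0.6279385  -0.35702992]]
241 [[ 0.62331996 -0.37633022]] [[ 0.62826717 -0.35569982]]
```

Call:
carry_out([
  {"dp": [-0.04,0,0],"rotation": [0,10,0]},
  {"dp": [-0.04,0,0],"rotation": [0,10,0]},
  {"dp": [-0.04,0,0],"rotation": [0,10,0]},
  {"dp": [-0.04,0,0],"rotation": [0,10,0]},
  {"dp": [0,0,0],"rotation": [0,0,0]},
  {"dp": [0,0,0],"rotation": [0,0,0]},
])

```text
t: 12.62
eef_pos: [0.6453, -0.2904, 0.155]
ee_rot: [3.136, -0.698, -1.81]
force: [0.7, -0.2, 1.0]
width: 0.0876
gripper_force: 0.0
```

```bash
python3 go.py 0.6307 -0.346 0.026 0.08
```

```text
t 12.62 grasp [ 0.6444 -0.2941  0.1505] rpy [ 179.7  -40.  -103.7] q [ 0.1   0.53 -0.39  0.76 -1.07 -0.86]
axes [[-0.182, -0.744, 0.643], [-0.971, 0.241, 0.004], [-0.158, -0.623, -0.766]]
dp [-0.0389  0.0003  0.0498]
```

Call:
carry_out([
  {"dp": [-0.039,0,0.03],"rotation": [0,0,0]},
  {"dp": [0,0,0.035],"rotation": [0,0,0]},
  {"dp": [0,0,0.03],"rotation": [0,0,0]},
  {"dp": [0,0,0.025],"rotation": [0,0,0]},
  {"dp": [0,0,0.01],"rotation": [0,0,0]},
  {"dp": [0,0,0],"rotation": [0,0,0]},
])

```text
t: 13.38
eef_pos: [0.6316, -0.3436, 0.0316]
ee_rot: [3.139, -0.698, -1.814]
force: [-0.7, -0.2, 0.3]
width: 0.0875
gripper_force: 0.0
```

```bash
python3 go.py 0.6305 -0.3465 0.026
```

```text
t 13.38 grasp [ 0.6307 -0.3473  0.027 ] rpy [ 179.8  -40.  -103.9] q [-0.03  0.66 -0.53  0.99 -0.85 -1.07]
axes [[-0.184, -0.743, 0.643], [-0.97, 0.242, 0.002], [-0.158, -0.623, -0.766]]
dp [-0.0013  0.0004  0.0003]
```

Good; close and lift.

Call:
carry_out([
  {"dp": [0,0,0],"rotation": [0,0,0]},
  {"dp": [0,0,0],"rotation": [0,0,0]},
  {"dp": [0,0,0],"rotation": [0,0,0]},
  {"dp": [0,0,0],"rotation": [0,0,0]},
  {"dp": [0,0,0],"rotation": [0,0,0]},
  {"dp": [0,0,0],"rotation": [0,0,0]},
  {"dp": [0,0,0],"rotation": [0,0,0]},
], grip=0.02, force=25)

```text
t: 14.25
eef_pos: [0.6321, -0.3417, 0.0311]
ee_rot: [3.137, -0.699, -1.81]
force: [-0.1, 1.5, 0.9]
width: 0.0441
gripper_force: 25.0
```

Call:
carry_out([
  {"dp": [0.02,0,-0.023],"rotation": [0,0,0]},
  {"dp": [0.026,0,-0.031],"rotation": [0,0,0]},
  {"dp": [0.03,0,-0.036],"rotation": [0,0,0]},
  {"dp": [0.02,0,-0.024],"rotation": [0,0,0]},
  {"dp": [0,0,0],"rotation": [0,-10,0]},
  {"dp": [0,0,0],"rotation": [0,-10,0]},
  {"dp": [0,0,0],"rotation": [0,-10,0]},
  {"dp": [0,0,0],"rotation": [0,-10,0]},
])

```text
t: 15.25
eef_pos: [0.633, -0.3411, 0.1807]
ee_rot: [3.14, 0.006, -1.811]
force: [-1.9, -1.7, -1.9]
width: 0.0436
gripper_force: 25.0
```

Call:
carry_out([
  {"dp": [0,0,0],"rotation": [0,-10,0]},
  {"dp": [0,0,0],"rotation": [0,-10,0]},
  {"dp": [0,0,0],"rotation": [0,-10,0]},
  {"dp": [0,0,0],"rotation": [0,-10,0]},
  {"dp": [0,0,0],"rotation": [0,-10,0]},
  {"dp": [0,0,0],"rotation": [0,0,0]},
  {"dp": [0,0,0],"rotation": [0,0,0]},
])

```text
t: 16.12
eef_pos: [0.6323, -0.3426, 0.1793]
ee_rot: [3.135, 0.871, -1.818]
force: [0.6, 0.2, -0.4]
width: 0.0442
gripper_force: 25.0
```

```bash
python3 go.py 0.487 -0.367 0.15
```

```text
t 16.12 grasp [ 0.6334 -0.3381  0.1755] rpy [ 179.6   49.9 -104.2] q [-0.65  0.73  0.49 -0.79 -1.72  0.45]
axes [[-0.158, -0.625, -0.765], [-0.971, 0.24, 0.004], [0.181, 0.743, -0.644]]
dp [ 0.0606  0.1351 -0.0316]
```

Call:
carry_out([
  {"dp": [0,0,0],"rotation": [-6,0,-5]},
  {"dp": [0,0,0],"rotation": [-6,0,-5]},
  {"dp": [0.01,0.045,-0.01],"rotation": [0,0,0]},
  {"dp": [0.01,0.045,-0.01],"rotation": [0,0,0]},
  {"dp": [0.01,0.045,-0.01],"rotation": [0,0,0]},
  {"dp": [0,0,0],"rotation": [0,0,0]},
  {"dp": [0,0,0],"rotation": [0,0,0]},
])

```text
t: 17.0
eef_pos: [0.4998, -0.3878, 0.1785]
ee_rot: [3.138, 0.87, -1.541]
force: [0.5, -0.2, -0.5]
width: 0.0435
gripper_force: 25.0
```

```bash
python3 go.py 0.4886 -0.3655 0.11
```

```text
t 17.0 grasp [ 0.4996 -0.3832  0.1746] rpy [179.8  49.9 -88.3] q [-0.72  0.74  0.45 -0.63 -1.9   0.74]
axes [[0.019, -0.644, -0.765], [-0.999, -0.032, 0.002], [-0.026, 0.764, -0.644]]
dp [0.0378 0.0103 0.0554]
```

Call:
carry_out([
  {"dp": [0.013,0.005,0.019],"rotation": [0,0,0]},
  {"dp": [0.013,0.005,0.019],"rotation": [0,0,0]},
  {"dp": [0.012,0,0.018],"rotation": [0,0,0]},
  {"dp": [0,0,0],"rotation": [0,0,0]},
  {"dp": [0,0,0],"rotation": [0,0,0]},
])

```text
t: 17.62
eef_pos: [0.4886, -0.3705, 0.1124]
ee_rot: [3.136, 0.872, -1.543]
force: [0.3, 0.6, -0.8]
width: 0.0436
gripper_force: 25.0
```

```bash
python3 go.py 0.4886 -0.3655 0.0385;  python3 look.py w4
```

```text
t 17.62 grasp [ 0.4885 -0.3659  0.1085] rpy [179.7  50.  -88.4] q [-0.72  0.77  0.35 -0.61 -1.78  0.82]
axes [[0.018, -0.643, -0.766], [-0.999, -0.032, 0.004], [-0.027, 0.765, -0.643]]
dp [ 0.0534 -0.0004  0.0453]
[ 0.48856642 -0.37075346  0.11262689]
tray 0.75 [109. 262.] [ 485.5 -322.1  173.    84.5    1.1]
tray 0.61 [108. 490.] [ 292.9 -355.3  273.9   75.4   44.8]
tray 0.34 [233. 258.] [474.8 -21.  430.7 201.6   1. ]
jar_1 0.79 [167. 262.] [ 487.3 -364.2   62.2   37.9    1.5]
jar_1 0.6 [233. 256.] [ 4.782e+02 -1.853e+02  2.970e+02  1.375e+02 -3.000e-01]
```

View pics/w4.png

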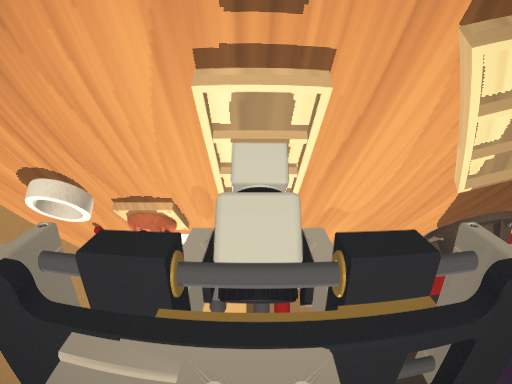

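Run:
```python
from h import *
p=cv2.imread('pics/w4.png'); print([(r,p[r,262].tolist()) for r in range(64,104,2)])
for uv,z in [((196,71),0),((328,71),0),((194,71),.0),((262,71),0),((205,92),.015),((321,92),.015),((262,92),.015),((262,86),.015),((262,139),.015),((262,132),.015),((262,126),.015)]: print(uv,z,ray_plane('wrist',[uv],z))
```

```text
[(64, [50, 84, 125]), (66, [49, 81, 123]), (68, [112, 165, 204]), (70, [111, 165, 205]), (72, [112, 166, 205]), (74, [111, 165, 206]), (76, [115, 169, 210]), (78, [114, 168, 209]), (80, [112, 166, 206]), (82, [114, 166, 208]), (84, [115, 170, 212]), (86, [180, 245, 255]), (88, [179, 245, 255]), (90, [181, 245, 255]), (92, [99, 146, 181]), (94, [92, 135, 166]), (96, [92, 135, 167]), (98, [92, 135, 166]), (100, [92, 136, 167]), (102, [92, 135, 166])]
(196, 71) 0 [[ 0.52751368 -0.39166784]]
(328, 71) 0 [[ 0.44481776 -0.39460749]]
(194, 71) 0.0 [[ 0.52878734 -0.39172949]]
(262, 71) 0 [[ 0.48621119 -0.39141573]]
(205, 92) 0.015 [[ 0.52062299 -0.38784241]]
(321, 92) 0.015 [[ 0.45051085 -0.390348  ]]
(262, 92) 0.015 [[ 0.48622439 -0.38793192]]
(262, 86) 0.015 [[ 0.48645623 -0.39323995]]
(262, 139) 0.015 [[ 0.48392899 -0.33607979]]
(262, 132) 0.015 [[ 0.48433867 -0.34525841]]
(262, 126) 0.015 [[ 0.48466745 -0.35264499]]
```

Call:
carry_out([
  {"dp": [0.018,0.0015,0.015],"rotation": [0,0,0]},
  {"dp": [0.018,0,0.015],"rotation": [0,0,0]},
  {"dp": [0.012,0,0.01],"rotation": [0,0,0]},
  {"dp": [0.004,0,0.0035],"rotation": [0,0,0]},
  {"dp": [0,0,0],"rotation": [0,0,0]},
  {"dp": [0,0,0],"rotation": [0,0,0]},
])

```text
t: 18.52
eef_pos: [0.4865, -0.3708, 0.0444]
ee_rot: [3.136, 0.872, -1.544]
force: [-0.1, 0.4, -0.9]
width: 0.0442
gripper_force: 25.0
```

```bash
python3 go.py 0.487 -0.3655 0.0366
```

```text
t 18.52 grasp [ 0.4863 -0.3662  0.0405] rpy [179.7  50.  -88.5] q [-0.72  0.84  0.31 -0.6  -1.7   0.88]
axes [[0.017, -0.643, -0.766], [-1.0, -0.031, 0.004], [-0.026, 0.765, -0.643]]
dp [ 0.0026 -0.0007  0.003 ]
```

Call:
carry_out([
  {"dp": [0.0015,0,0.0013],"rotation": [0,0,0]},
  {"dp": [0.0008,0,0.0007],"rotation": [0,0,0]},
  {"dp": [0,0,0],"rotation": [0,0,0]},
  {"dp": [0,0,0],"rotation": [0,0,0]},
])

```text
t: 19.02
eef_pos: [0.4864, -0.3707, 0.0423]
ee_rot: [3.137, 0.873, -1.543]
force: [0.6, -1.3, 4.6]
width: 0.0437
gripper_force: 25.0
```

```bash
python3 go.py 0.487 -0.3655 0.0366
```

```text
t 19.02 grasp [ 0.4862 -0.3661  0.0384] rpy [179.7  50.  -88.4] q [-0.72  0.85  0.31 -0.6  -1.69  0.88]
axes [[0.018, -0.643, -0.766], [-1.0, -0.031, 0.003], [-0.026, 0.766, -0.643]]
dp [ 0.001  -0.0008  0.0016]
```

Contact sits at floor height; release and retreat.

Call:
carry_out([
  {"dp": [0,0,0],"rotation": [0,0,0]},
  {"dp": [0,0,0],"rotation": [0,0,0]},
  {"dp": [0,0,0],"rotation": [0,0,0]},
  {"dp": [0,0,0],"rotation": [0,0,0]},
  {"dp": [0,0,-0.03],"rotation": [0,0,0]},
  {"dp": [0,0,-0.05],"rotation": [0,0,0]},
  {"dp": [0,0,-0.05],"rotation": [0,0,0]},
  {"dp": [0,0,-0.02],"rotation": [0,0,0]},
], grip=0.0876)

```text
t: 20.02
eef_pos: [0.4898, -0.4879, 0.1392]
ee_rot: [3.137, 0.87, -1.544]
force: [0.2, -0.5, 0.3]
width: 0.0877
gripper_force: 0.0
```

Call:
carry_out([
  {"dp": [0,0,0],"rotation": [0,10,0]},
  {"dp": [0,0,0],"rotation": [0,10,0]},
  {"dp": [0,0,0],"rotation": [0,10,0]},
  {"dp": [0,0,0],"rotation": [0,10,0]},
  {"dp": [0,0,0],"rotation": [0,10,0]},
  {"dp": [0,0,0],"rotation": [0,0,0]},
  {"dp": [0,0,0],"rotation": [0,0,0]},
], grip=0.03)

```text
t: 20.9
eef_pos: [0.4906, -0.4851, 0.138]
ee_rot: [3.138, 0.001, -1.539]
force: [1.2, -1.4, -0.2]
width: 0.0311
gripper_force: 0.0
```

```bash
python3 go.py 0.4885 -0.42 0.10; python3 look.py w5
```

```text
t 20.9 grasp [ 0.4905 -0.4851  0.132 ] rpy [ 1.798e+02  1.000e-01 -8.820e+01] q [-0.5   0.47 -0.09  0.   -1.02  0.53]
axes [[0.031, -1.0, -0.001], [-0.999, -0.031, 0.004], [-0.004, 0.001, -1.0]]
dp [-0.0651 -0.0001  0.0321]
[ 0.49078637 -0.48590555  0.1379044 ]
tray 0.57 [223. 433.] [ 308.9 -448.   113.4   93.9  -56. ]
tray 0.56 [303. 282.] [ 454.1 -365.7   36.6   17.7    9.1]
jar_1 0.81 [299. 259.] [ 487.8 -397.5   41.1   28.9  -89.1]
```

View pics/w5.png

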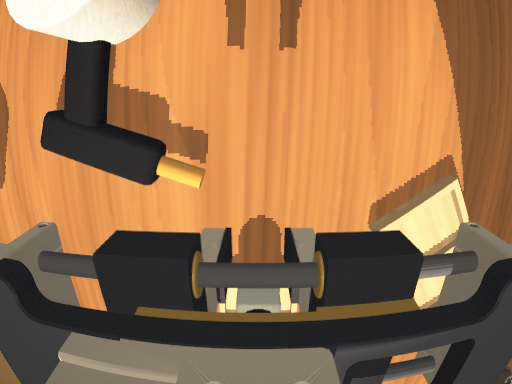

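Call:
carry_out([
  {"dp": [-0.03,0.002,0.03],"rotation": [0,0,0]},
  {"dp": [-0.033,0,0.03],"rotation": [0,0,0]},
  {"dp": [0,0,0.03],"rotation": [0,0,0]},
  {"dp": [0,0,0.016],"rotation": [0,0,0]},
  {"dp": [0,0,0],"rotation": [0,0,0]},
  {"dp": [0,0,0],"rotation": [0,0,0]},
])

```text
t: 21.8
eef_pos: [0.4863, -0.4234, 0.0322]
ee_rot: [3.138, -0.0, -1.541]
force: [0.5, -0.6, 0.3]
width: 0.0305
gripper_force: 0.0
```

```bash
python3 go.py 0.488 -0.404 0.025
python3 - <<'E'
from h import *
p,d=vision.grab_frame('top'); W=world('top',d)
for r in vision.trace('jar_1','top')[:4]: print(round(r['score'],2),rect('top',r['pixels'],.06),np.round(np.percentile(W[r['pixels']][:,2],[20,50,80]),3))
E
```

```text
t 21.8 grasp [ 0.4863 -0.4234  0.0262] rpy [179.8  -0.  -88.3] q [-0.41  0.52 -0.3   0.   -0.76  0.44]
axes [[0.03, -1.0, 0.0], [-1.0, -0.03, 0.003], [-0.003, -0.0, -1.0]]
dp [-0.0193 -0.0023  0.0012]
```

Call:
carry_out([
  {"dp": [-0.005,0,0.001],"rotation": [0,0,0]},
  {"dp": [-0.005,0,0],"rotation": [0,0,0]},
  {"dp": [-0.005,0,0],"rotation": [0,0,0]},
  {"dp": [-0.006,0,0],"rotation": [0,0,0]},
  {"dp": [-0.009,0,0],"rotation": [0,0,0]},
  {"dp": [-0.012,0,0],"rotation": [0,0,0]},
  {"dp": [-0.015,0,0],"rotation": [0,0,0]},
  {"dp": [-0.017,-0.001,0],"rotation": [0,0,0]},
])

```text
t: 22.9
eef_pos: [0.4844, -0.3474, 0.0306]
ee_rot: [3.138, 0.0, -1.54]
force: [-0.2, -3.9, 2.4]
width: 0.0302
gripper_force: 2.1
```

Call:
carry_out([
  {"dp": [-0.018,-0.0005,0],"rotation": [0,0,0]},
  {"dp": [-0.018,-0.0005,0],"rotation": [0,0,0]},
  {"dp": [-0.018,-0.0005,0],"rotation": [0,0,0]},
  {"dp": [-0.018,-0.0005,0],"rotation": [0,0,0]},
  {"dp": [-0.018,-0.0005,0],"rotation": [0,0,0]},
  {"dp": [-0.018,-0.0005,0],"rotation": [0,0,0]},
  {"dp": [-0.016,-0.0005,0],"rotation": [0,0,0]},
  {"dp": [-0.012,-0.0005,0],"rotation": [0,0,0]},
])

```text
t: 23.9
eef_pos: [0.484, -0.2112, 0.0305]
ee_rot: [3.137, 0.001, -1.54]
force: [0.2, -5.9, 3.7]
width: 0.0304
gripper_force: 2.6
```

```bash
cat > tr.py <<'E'
from h import *
s=readout.get_state(); print(s['t'],s['eef_pos'],s['force'],np.degrees(s['ee_rot'][2]))
for n in ('top',):
    p,d=vision.grab_frame(n)
    for l,z in (('tray',.015),('jar_1',.06)):
        for r in vision.trace(l,n)[:5]: print(n,l,round(r['score'],2),rect(n,r['pixels'],z))
E
python3 tr.py
```

```text
23.9 [ 0.48403172 -0.21121105  0.03049993] [ 0.20024819 -5.86149217  3.68323364] -88.21416888587665
top tray 0.79 [296.6 199.8 187.5  90.3 -22.7]
top tray 0.71 [ 266.6 -378.3  241.9  114.4   33.3]
```

Call:
carry_out([
  {"dp": [-0.014,-0.0005,0],"rotation": [0,0,0]},
  {"dp": [-0.017,-0.0005,0],"rotation": [0,0,0]},
  {"dp": [-0.017,-0.0005,0],"rotation": [0,0,0]},
  {"dp": [-0.017,-0.0005,0],"rotation": [0,0,0]},
  {"dp": [-0.017,-0.0005,0],"rotation": [0,0,0]},
  {"dp": [-0.017,-0.0005,0],"rotation": [0,0,0]},
  {"dp": [-0.016,-0.0005,0],"rotation": [0,0,0]},
  {"dp": [-0.012,-0.0005,0],"rotation": [0,0,0]},
])

```text
t: 25.05
eef_pos: [0.4843, -0.0841, 0.0306]
ee_rot: [3.137, 0.001, -1.54]
force: [-0.5, -2.3, -1.2]
width: 0.03
gripper_force: 1.2
```

```bash
python3 tr.py
python3 - <<'E'
from h import *
p,d=vision.grab_frame('scene'); cv2.imwrite('pics/s2.png',cv2.resize(p[...,::-1],(800,600)))
E
```

```text
25.05 [ 0.48425724 -0.08412037  0.03055641] [-0.52084536 -2.31614295 -1.21863858] -88.210777712501
top tray 0.98 [309.1 236.2 109.6  86.5 -25.1]
top tray 0.78 [ 266.6 -377.4  238.2  110.7   33.5]
top jar_1 0.45 [ 631.8 -116.    86.8   84.1   -0. ]
top jar_1 0.33 [590.8 417.7  89.3  53.1 -18.4]
```

View pics/s2.png

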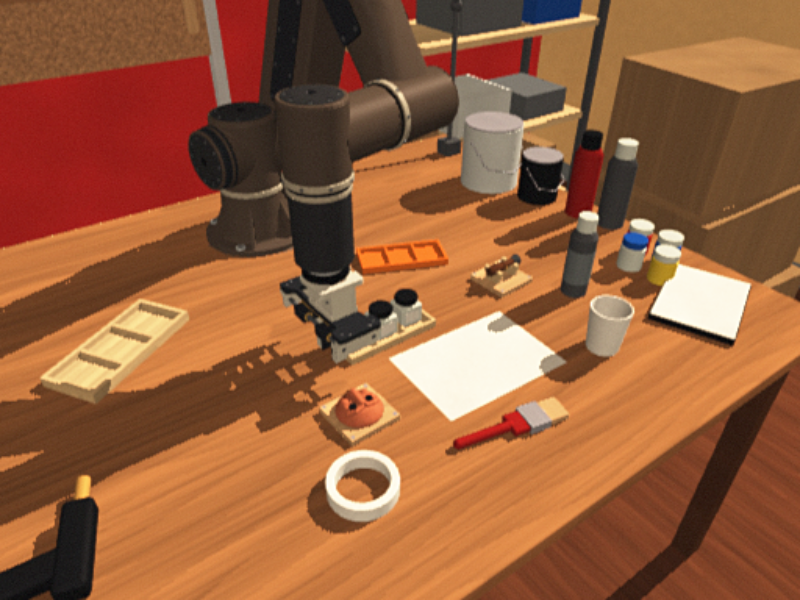

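The tray slides straight at (385,335), jars 1 and 2 upright and well clear of the mask at (360,408). I continue along y.

Call:
carry_out([
  {"dp": [-0.008,-0.0004,0],"rotation": [0,0,0]},
  {"dp": [-0.014,-0.0004,0],"rotation": [0,0,0]},
  {"dp": [-0.017,-0.0004,0],"rotation": [0,0,0]},
  {"dp": [-0.017,-0.0004,0],"rotation": [0,0,0]},
  {"dp": [-0.016,-0.0004,0],"rotation": [0,0,0]},
  {"dp": [-0.012,-0.0004,0],"rotation": [0,0,0]},
  {"dp": [-0.008,0,0],"rotation": [0,0,0]},
  {"dp": [0,0,0],"rotation": [0,0,0]},
])

```text
t: 26.25
eef_pos: [0.4841, 0.0077, 0.0306]
ee_rot: [3.138, 0.001, -1.539]
force: [-0.2, 0.2, -0.2]
width: 0.0301
gripper_force: 0.0
```

Call:
carry_out([
  {"dp": [0.02,0,0],"rotation": [0,0,0]},
  {"dp": [0.02,0,-0.02],"rotation": [0,0,0]},
  {"dp": [0,0,-0.05],"rotation": [0,0,0]},
  {"dp": [0,0.05,-0.05],"rotation": [0,0,0]},
  {"dp": [0,0.05,0],"rotation": [0,0,10]},
  {"dp": [0,0.05,0],"rotation": [0,0,10]},
  {"dp": [0,0,0],"rotation": [0,0,10]},
  {"dp": [0,0,0],"rotation": [0,0,10]},
], grip=0.0876)

```text
t: 27.25
eef_pos: [0.3418, -0.0286, 0.1458]
ee_rot: [3.139, 0.0, -2.243]
force: [-0.3, 0.9, 0.0]
width: 0.0874
gripper_force: 0.0
```

Call:
carry_out([
  {"dp": [0,0,0],"rotation": [0,0,10]},
  {"dp": [0,0,0],"rotation": [0,0,10]},
  {"dp": [0,0,0],"rotation": [0,0,10]},
  {"dp": [0,0,0],"rotation": [0,0,10]},
  {"dp": [0,0,0],"rotation": [0,0,10]},
  {"dp": [0,0,0],"rotation": [0,0,0]},
])

```text
t: 28.0
eef_pos: [0.342, -0.0289, 0.1453]
ee_rot: [3.14, -0.004, -3.11]
force: [-1.3, 0.2, 0.5]
width: 0.0875
gripper_force: 0.0
```

```bash
python3 tr.py; python3 go.py 0.41 0.115 0.15
```

```text
28.0 [ 0.34199789 -0.02889037  0.14534925] [-1.28037066  0.20355461  0.52602508] -178.19477705055266
top tray 0.88 [483.9 111.9 188.3  86.1   0. ]
top tray 0.87 [296.  201.4 183.1  88.4 -21.6]
top tray 0.8 [ 265.6 -377.4  242.4  114.1   33.5]
top tray 0.55 [793.   50.5 184.5  52.6  -5.9]
top jar_1 0.78 [481.3 166.   49.6  43.3   0. ]
top jar_1 0.57 [482.9 110.2  46.4  43.4 -90. ]
top jar_1 0.57 [486.   52.9  40.3  40.2   0. ]
t 28.15 grasp [ 0.3419 -0.0289  0.1394] rpy [ 180.    -0.2 -178. ] q [ 0.51 -0.11 -0.81 -0.   -0.88 -2.04]
axes [[-0.999, -0.034, 0.004], [-0.034, 0.999, 0.001], [-0.004, 0.001, -1.0]]
dp [-0.0729  0.1415 -0.0108]
```

Call:
carry_out([
  {"dp": [0,0,0],"rotation": [0,0,3.2]},
  {"dp": [-0.02,0.045,0],"rotation": [0,0,0]},
  {"dp": [-0.02,0.05,0],"rotation": [0,0,0]},
  {"dp": [-0.023,0.047,0],"rotation": [0,0,0]},
  {"dp": [0,0,0.04],"rotation": [0,0,0]},
  {"dp": [0,0,0.04],"rotation": [0,0,0]},
  {"dp": [0,0,0],"rotation": [0,0,0]},
])

```text
t: 29.02
eef_pos: [0.4065, 0.1102, 0.0631]
ee_rot: [-3.138, -0.009, 3.118]
force: [0.2, -0.8, -0.1]
width: 0.0873
gripper_force: 0.0
```

```bash
python3 go.py 0.408 0.112 0.026
```

```text
t 29.02 grasp [0.4064 0.1101 0.0571] rpy [-179.8   -0.5  178.7] q [ 0.73  0.18 -0.76 -0.01 -0.64 -2.32]
axes [[-1.0, 0.023, 0.009], [0.023, 1.0, -0.004], [-0.009, -0.004, -1.0]]
dp [-0.0018  0.002   0.0311]
```

Call:
carry_out([
  {"dp": [0,0.002,0.02],"rotation": [0,0,0]},
  {"dp": [0,0,0.011],"rotation": [0,0,0]},
  {"dp": [-0.006,0,0],"rotation": [0,0,0]},
  {"dp": [-0.006,0,0],"rotation": [0,0,0]},
  {"dp": [-0.006,0,0],"rotation": [0,0,0]},
  {"dp": [-0.006,0,0],"rotation": [0,0,0]},
  {"dp": [-0.006,0,0],"rotation": [0,0,0]},
  {"dp": [-0.008,0,0],"rotation": [0,0,0]},
])

```text
t: 30.02
eef_pos: [0.4453, 0.1117, 0.0338]
ee_rot: [-3.141, -0.006, 3.116]
force: [-5.5, 1.4, 4.5]
width: 0.0876
gripper_force: 2.9
```

```bash
python3 tr.py
```

```text
30.025 [0.44528985 0.11171463 0.03378623] [-5.48407855  1.36960894  4.54569975] 178.52597688895173
top tray 0.9 [ 266.  -377.7  241.8  116.5   33.8]
top tray 0.73 [516.8 108.7 183.7  51.1  -1.8]
top tray 0.58 [285.6 177.5 134.3  87.  -21.8]
top jar_1 0.71 [504.5  49.8  40.3  34.1   0. ]
top jar_1 0.53 [512.  100.8  47.   23.1 -29. ]
```

Call:
carry_out([
  {"dp": [-0.01,0.0003,0.001],"rotation": [0,0,0]},
  {"dp": [-0.014,0.0004,0],"rotation": [0,0,0]},
  {"dp": [-0.016,0.0004,0],"rotation": [0,0,0]},
  {"dp": [-0.016,0.0004,0],"rotation": [0,0,0]},
  {"dp": [-0.016,0.0004,0],"rotation": [0,0,0]},
  {"dp": [-0.016,0.0004,0],"rotation": [0,0,0]},
  {"dp": [-0.014,0.0004,0],"rotation": [0,0,0]},
  {"dp": [-0.01,0.0004,0],"rotation": [0,0,0]},
])

```text
t: 31.18
eef_pos: [0.559, 0.1127, 0.0324]
ee_rot: [3.141, -0.004, 3.116]
force: [-5.9, 0.7, 3.8]
width: 0.0877
gripper_force: 2.9
```

```bash
python3 tr.py
```

```text
31.175 [0.55900162 0.1127086  0.03238322] [-5.87664014  0.70581072  3.8226611 ] 178.5441158189185
top tray 0.84 [289.2 184.8 154.4  87.  -23.7]
top tray 0.8 [ 266.1 -377.3  239.3  113.3   33.5]
top tray 0.53 [635.7  61.1  89.1  38.7  -4.9]
top jar_1 0.45 [ 6.163e+02  5.000e+01  4.040e+01  2.810e+01 -1.000e-01]
top jar_1 0.4 [629.4  59.3  85.9  37.7  -3.5]
top jar_1 0.36 [777.9  47.8 183.4  46.7 -13.2]
```

Another 29 mm, then back off and look.

Call:
carry_out([
  {"dp": [-0.009,0,0],"rotation": [0,0,0]},
  {"dp": [-0.01,0,0],"rotation": [0,0,0]},
  {"dp": [-0.007,0,0],"rotation": [0,0,0]},
  {"dp": [-0.003,0,0],"rotation": [0,0,0]},
  {"dp": [0,0,0],"rotation": [0,0,0]},
  {"dp": [0.03,0,0],"rotation": [0,0,0]},
  {"dp": [0.04,0,0],"rotation": [0,0,0]},
  {"dp": [0,0,-0.05],"rotation": [0,0,0]},
])

```text
t: 32.33
eef_pos: [0.513, 0.1123, 0.0801]
ee_rot: [-3.138, -0.011, 3.117]
force: [2.8, 1.3, 0.3]
width: 0.0876
gripper_force: 0.0
```

Call:
carry_out([
  {"dp": [0.03,-0.02,-0.05],"rotation": [0,0,0]},
  {"dp": [0.04,-0.05,-0.04],"rotation": [0,0,0]},
  {"dp": [0.04,-0.05,0],"rotation": [0,0,0]},
  {"dp": [0,-0.05,0],"rotation": [0,0,0]},
  {"dp": [0,0,0],"rotation": [0,0,0]},
  {"dp": [0,0,0],"rotation": [0,0,0]},
])

```text
t: 33.08
eef_pos: [0.4124, -0.0437, 0.1666]
ee_rot: [3.141, -0.002, 3.116]
force: [0.4, 0.5, 0.2]
width: 0.0875
gripper_force: 0.0
```

```bash
python3 tr.py
python3 - <<'E'
from h import *
p,d=vision.grab_frame('scene'); cv2.imwrite('pics/s3.png',cv2.resize(p[100:330,170:420,::-1],(750,590)))
E
```

```text
33.075 [ 0.41235544 -0.04371493  0.16659887] [0.42470371 0.52494815 0.15092436] 178.50833282887274
top tray 0.9 [ 267.2 -379.1  238.2  113.2   33.5]
top tray 0.7 [641.8 109.1 184.   85.6  -1.2]
top tray 0.68 [642.1  51.4  45.   41.6 -90. ]
top tray 0.39 [3.566e+02 2.577e+02 3.500e+01 2.220e+01 1.000e-01]
top jar_1 0.64 [ 6.368e+02  1.620e+02  4.670e+01  4.370e+01 -1.000e-01]
top jar_1 0.6 [636.6  50.   43.7  40.4 -90. ]
top jar_1 0.46 [638.3 104.4  46.9  43.6 -89.9]
```

View pics/s3.png

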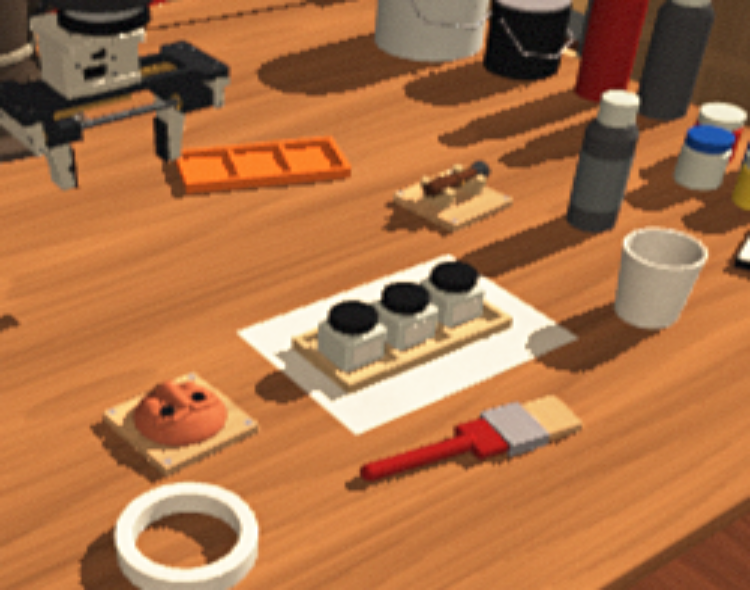

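The tray lies centred on the sheet, around (405,335), with all three jars upright and lids up. Nothing else looks disturbed, so I hand in.

```bash
python3 -c "
from station import arm
print(arm.job_done())"
```

```text
the job is handed in; nothing more can be done
None
```

The job is handed in at about 33 s of the 72 s: the tray lies centred on the sheet, jar 3 stands lid-up in the end compartment beside the other two, and the last pictures show nothing else disturbed; the hand-in returned no verdict.

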